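# Aim the cooling fan at the biscuits and hold its boost dial

### The arm

A 7-joint arm with a two-finger parallel gripper is mounted at the origin on the work surface. World frame = base frame: x ahead of the robot, y to its left, z up, the work surface at z = 0. Lengths are in m, angles in rad, forces in N, time in s.
With the tool pointing down it reaches from about 0.375 to 0.925 m from the base axis. Payload 3.1 kg.
Tool frame: the origin (TCP) lies on the mounting face of the last link; the fingertips stand 173 mm ahead of it and the grasp point (between the pads) lies 155 mm ahead of it; z points along the fingers, y is the direction in which the jaws open and shut (so a half turn about z gives the same grasp; the last joint's range is limited). The gripper opens to 85 mm and grips with 20 to 120 N. Pads are 22 mm wide; open, the fingers measure 114 mm over their backs; the gripper's body (76 mm by 85 mm) begins 54 mm behind the grasp point. The pads swing forward as they close: fully open they stand 13 mm farther back than shut.
Start: joints at [1.018, 0.383, 0.044, 1.598, -0.018, 1.161, -0.05], TCP at [0.286, -0.584, 0.405] pointing down, gripper open.
Joint ranges: [-2.61, 2.61], [-0.41, 2.15], [-1.48, 1.57], [0, 2.5], [-1.57, 4.71], [0.05, 1.97], [-2.85, 2.85]. Speed limits (rad/s): [2.79, 2.79, 3.14, 3.14, 3.14, 3.14, 3.14].

### API

Orientations are given as a rotation vector (axis times angle).
In Python, from workcell import arm gives the robot as it stands.
- The arm moves only by the tool servo_tool, never from a script. Its argument "rows" is a list that holds one entry, the list of rows, each a list of 7 numbers: the shift along the world's x, y, z in mm, then the turn, a rotation vector about the world's x, y, z in degrees, then the opening in per cent of the stroke, from 0 (shut) to 100 (fully open). A call has 1 to 5 rows; each row is the pose to reach, as a shift and turn from the pose commanded when the call began; what a row does not reach only later rows make up. A row lasts 1/12 s, in which the tool goes at most 41.7 mm and 7.16 degrees, less where a joint would pass 70% of its speed; a pose out of reach is approached as far as the arm can. A call with a gripper value outside its range is refused whole. The fingers move at their own pace and stop on an object; the grip force is fixed at half the most. Time passes only in rows, so rows that repeat a pose let the fingers close. It gives the time, the measured TCP pose, the force and the opening at its end, in the units of the state.
- arm.state(): the state, without advancing time (a new reading comes with each control period).
- arm.capture(name): name is "scene" or "top" or "wrist"; returns a dict with "color" (400x640x3 uint8, red, green, blue), "vfov" (degrees; the focal length in pixels is half the picture's height over the tangent of half this angle, whatever the lens; pixels are square), "cx", "cy" (the principal point, pixels), "R" (3x3) and "t" (3): a world point X has camera coordinates R X + t. Camera axes: x right, y down, z forward; pixel columns grow to the right and rows downward; lengths in m; the calibration is good to about 2 mm. A picture is of the moment at which its call begins. There is no depth.
- arm.finish_job(): hands the job in, once; it reports no verdict.
The state is a dict: "time": time; "qpos": joint angles; "qvel": joint speeds; "effort": joint torques, N m; "eef_pos": TCP position; "ee_rot": TCP orientation; "ft_force": force on the tool from outside, world axes, zero at the start; "torque": the same for the moment, N m; "width": finger opening in m.
Only numpy, scipy, OpenCV 4.12 (cv2) and the standard library are available. Lean on these libraries where they do the work, as an engineer would, in place of code of your own. Each camera call takes 0.05 s, during which the arm holds its last target. There are 200 camera calls.

### The job

The fresh biscuits must cool: swivel and tilt the fan's drum until it points at the middle of the biscuit tray. Then turn the spring-return boost dial on the fan's base clockwise, past its first two clicks to the third, and keep holding it there: it springs back when let go, so finish with the dial still held at the third position and the fan still aimed. Do not knock the other things on the counter aside.

Things in the scene. Friction and masses are not known exactly. Their poses are not given: they have to be found in the camera images.
- fan_base: White slab base of the fan, 160 mm (x) by 350 mm (y) by 35 mm high, fixed to the counter. Origin: on the counter, right below the vertical swivel axis of the fan. Its x axis is the way the fan blows when the swivel reads 0; the slab runs from y = -250 to y = +100 mm. The level tilt axis crosses the swivel axis 135 mm above the counter. The dial stands on it at x = 0, y = -190 mm.
- swivel (a joint): Swivel of the fan's grey yoke about the vertical axis, rad; 0 = blowing along the base's x axis, positive = turned left (anticlockwise from above); range -1.3 to 1.3. A stiff friction joint (0.25 N m), stays where it is left.
- tilt (a joint): Tilt of the fan's drum in the yoke, rad; 0 = blowing level, positive = nose down; range -0.5 to 0.7. A stiff friction joint (0.25 N m), stays where it is left.
- fan_eye (a point): Centre of the front grille of the fan's drum (white drum, 150 mm across, 80 mm deep, centred where the tilt and swivel axes cross; this point is 40 mm ahead of there). Axes turn with the drum: x = the way it blows, straight out of the grille; y = along the tilt axis, to its left; z = up out of the drum.
- fan_grip (a point): Centre of the grey grip on top of the drum: an upright round disc, 30 mm across and 14 mm thick, on a 10 mm stem, its flat faces looking along the tilt axis (pinch it across these faces from above). It stands 20 mm forward of and 125 mm above the point where the tilt and swivel axes cross (in the drum's own x and z), 50 mm above the drum's shell. Axes as fan_eye.
- tray_mid (a point): Middle of the dark tray of biscuits, at the level of the biscuits' tops, 13 mm above the counter. The tray is 300 by 220 mm (its x, y), with a 14 mm rim and 15 fish-shaped biscuits, fixed to the counter. The fan must point at this spot.
- dial_grip (a point): Point on the dial's axis at the height to grip it, 66 mm above the counter. The dial is a grey disc (64 mm across, its top 43 mm above the counter) with an upright bar on it to grip, 48 mm long, 14 mm thick and 38 mm high (top 81 mm above the counter). Its x axis runs along the bar and turns with it; the axis is vertical.
- dial (a joint): Turn of the boost dial, rad, clockwise from above; 0 = off, where it rests and where the bar lies along the base's x axis. Detents (clicks) at 0.44, 0.88 and 1.32 (third), stop at 1.42. A spring drives it back to 0 from everywhere; with the clicks it takes up to about 0.3 N m to turn it as far as the third, about 0.22 N m to hold it there.
- jar: Bystander: closed jar, 60 mm across, 90 mm high; origin at the centre of its underside.
- bowl: Bystander: white bowl, 100 mm across, 45 mm high; origin at the centre of its underside.
- cutter: Bystander: steel ring biscuit cutter, 56 mm across, 25 mm high; origin at the centre of its underside.
- shaker: Bystander: small glass shaker, 36 mm across, 75 mm high; origin at the centre of its underside.
- mug: Bystander: white mug, 72 mm across, 85 mm high; origin at the centre of its underside.
- tin: Bystander: tin, 68 mm across, 80 mm high; origin at the centre of its underside.
- spatula: Bystander: spatula, 240 mm long, lying flat.

How it is judged:
By the outcome, as a careful person would: the job done as asked, in the order asked, and still so for the second after the job is handed in, while the arm keeps its last pose, push and grip.
It also fails if it takes over 48 s, if anything falls off the work surface, if the arm or the gripper's body presses on something with over 40 N, if the wrist force passes 120 N, or if a joint passes its speed limit or range.

## Working session

There is one attempt and no reset: what is moved stays moved. The work goes in short steps, Python scripts to look and compute and a tool call to move; the robot and the scene stay as the last step left them, time stands still between calls to the robot, and variables do not carry over. Pictures are saved under pics/ and viewed, about 8 in all and at most 12, crops included, and the job is handed in when it is done.

Besides the shell and the picture viewer there is one more tool, called after ">>>" as name(argument=value, ...), one argument or row to a line, values as JSON. servo_tool: Moves the arm, as the interface text tells. Its arguments: {"type":"object","properties":{"rows":{"type":"array"}},"required":["rows"]}

```bash
mkdir -p pics; ls
cat > h.py <<'E'
import numpy as np, cv2, pickle
from workcell import arm
from scipy.spatial.transform import Rotation as Ro
def K(c):
    f=c['color'].shape[0]/2/np.tan(np.radians(c['vfov'])/2); return f,c['cx'],c['cy']
def cap(n,name):
    c=arm.capture(n); pickle.dump(c,open(f'pics/{name}.pkl','wb')); cv2.imwrite(f'pics/{name}.png',c['color'][:,:,::-1]); return c
def load(name): return pickle.load(open(f'pics/{name}.pkl','rb'))
def ray(c,u,v):
    f,cx,cy=K(c); R=np.array(c['R']);t=np.array(c['t']); d=R.T@np.array([(u-cx)/f,(v-cy)/f,1]); return -R.T@t,d/np.linalg.norm(d)
def atz(c,u,v,z):
    o,d=ray(c,u,v); return o+d*(z-o[2])/d[2]
def proj(c,X):
    f,cx,cy=K(c); p=np.array(c['R'])@np.array(X)+np.array(c['t']); return np.array([cx+f*p[0]/p[2],cy+f*p[1]/p[2]])
def tri(*obs):
    A=np.zeros((3,3));b=np.zeros(3)
    for c,u,v in obs:
        o,d=ray(c,u,v);P=np.eye(3)-np.outer(d,d);A+=P;b+=P@o
    X=np.linalg.solve(A,b); return X,[np.round(proj(c,X)-[u,v],1) for c,u,v in obs]
E
python3 - <<'E'
from h import *
for n in ('scene','top','wrist'):
    c=cap(n,n+'0'); print(n,c['vfov'],c['cx'],c['cy'],ray(c,320,200))
s=arm.state();print(s)
a=cv2.imread('pics/scene0.png');b=cv2.imread('pics/top0.png')
E
```

```text
pics
scene 46.289443892141335 329.4075925514601 196.61698661210295 (array([ 1.10383001, -0.90422673,  1.27979133]), array([-0.39108093,  0.55604363, -0.73339702]))
top 52.99098348431111 317.1864718012792 198.91226277902126 (array([ 0.32239689, -0.06413144,  1.50880339]), array([ 0.15686867, -0.00754205, -0.98759067]))
wrist 69.55439645202806 317.59775823451224 197.12113441231585 (array([ 0.35457905, -0.5502737 ,  0.37300485]), array([-0.27585937, -0.14234034, -0.95060025]))
{'time': 0.15, 'qpos': array([ 1.01818296,  0.38366251,  0.04385159,  1.59923459, -0.01790451,
        1.16120777, -0.04989227]), 'qvel': array([ 0.00111609, -0.00258241,  0.00054638, -0.00453342, -0.00018776,
       -0.00145057,  0.0011041 ]), 'effort': array([ 2.03143762e-03, -4.34054375e+01,  1.02701068e+00, -2.49978501e+01,
        1.07347663e-02,  7.33038469e-03,  4.59497869e-06]), 'eef_pos': array([ 0.28538683, -0.58356798,  0.40355575]), 'ee_rot': array([-3.05869789e+00, -7.07932539e-01,  9.13644188e-04]), 'ft_force': array([ 0.50689932, -0.16004209,  0.56998065]), 'torque': array([-0.01150603,  0.02447355, -0.01976777]), 'width': 0.08559745888707944}
```

View pics/top0.png

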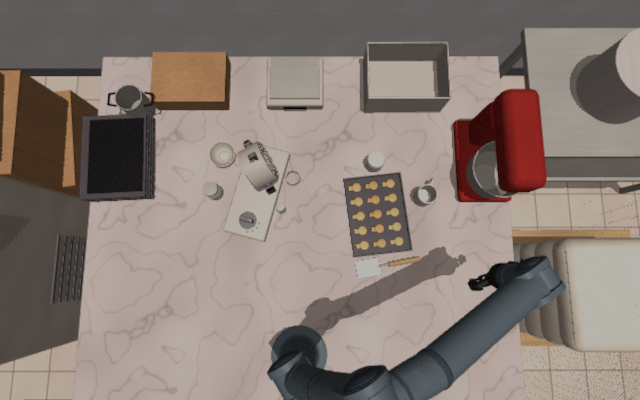

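View pics/scene0.png

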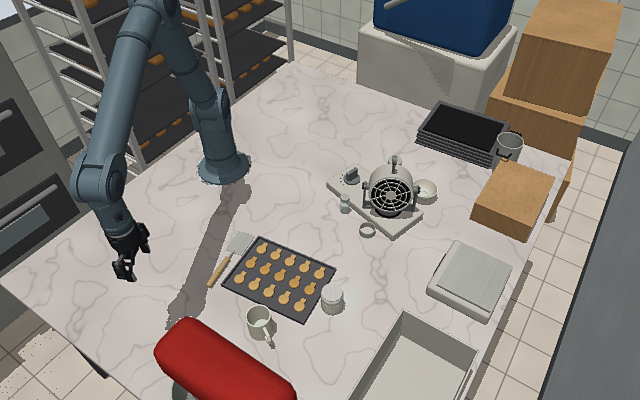

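Top: fan about (260,170), dial (249,220), tray about (378,214). Scene: fan drum (390,195), tray (280,277). I'll enlarge both regions.

Run:
```python
from h import *
a=cv2.imread('pics/top0.png')[130:260,195:425]; a=cv2.resize(a,None,fx=3.4,fy=3.4,interpolation=cv2.INTER_CUBIC);cv2.imwrite('pics/topc.png',a)
a=cv2.imread('pics/scene0.png')[145:245,320:450]; a=cv2.resize(a,None,fx=6,fy=6,interpolation=cv2.INTER_CUBIC);cv2.imwrite('pics/scenec.png',a)
```

```text
(no output)
```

View pics/topc.png

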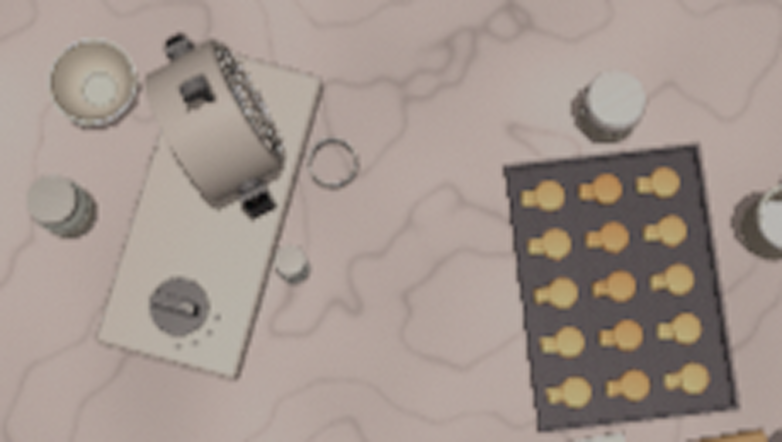

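View pics/scenec.png

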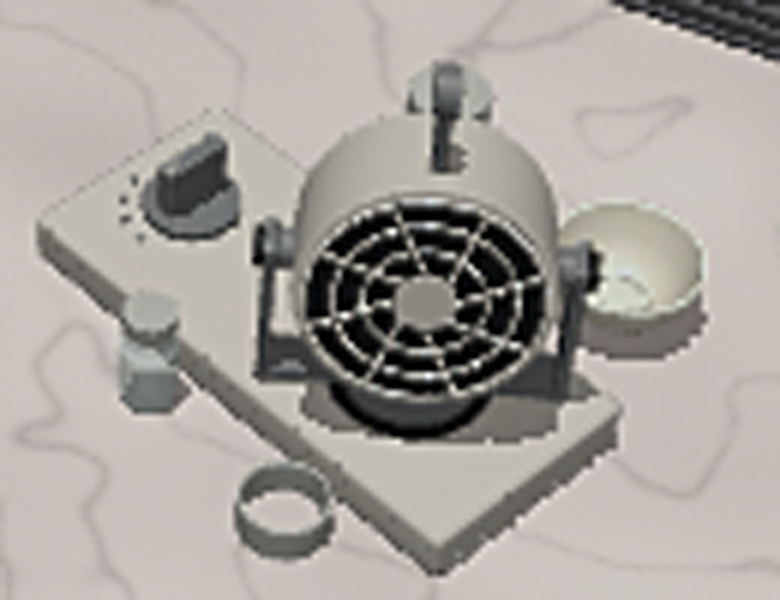

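```bash
cat > fit.py <<'E'
from h import *
from scipy.optimize import least_squares
T=load('top0');S=load('scene0')
tp=lambda u,v:((u+.5)/3.4-.5+195,(v+.5)/3.4-.5+130)
sp=lambda u,v:((u+.5)/6-.5+320,(v+.5)/6-.5+145)
rz=lambda a:Ro.from_euler('z',a).as_matrix()
def res_base(p):
    z=p[3]; r=[]
    for c,uv,q in [(T,tp(322,77),(80,100)),(T,tp(237,378),(80,-250)),(T,tp(98,342),(-80,-250)),
                   (S,sp(40,228),(80,-250)),(S,sp(437,552),(80,100)),(S,sp(618,410),(-80,100)),(S,sp(215,110),(-80,-250))]:
        X=np.r_[p[:2],0]+rz(p[2])@np.array([q[0]/1e3,q[1]/1e3,z]); r+=list(proj(c,X)-uv)
    return np.array(r)
b=least_squares(res_base,[.6,.2,-1.8,.035]);p=b.x;print('base',p,np.round(b.fun,1))
B=rz(p[2]);o=np.r_[p[:2],0]
print('dial pred',o+B@[0,-.19,.066])
X,r=tri((T,*tp(198,93)),(S,*sp(447,89)));print('grip tri',X,r)
g=B.T@(X-o-[0,0,.135]);print('grip in base',g)
def res_st(q):
    M=rz(q[0])@Ro.from_euler('y',q[1]).as_matrix()
    G=o+B@(M@[.02,0,.125]+[0,0,.135]);E=o+B@(M@[.04,0,0]+[0,0,.135])
    return np.r_[proj(T,G)-tp(198,93),proj(S,G)-sp(447,89),proj(S,E)-sp(425,303)]
s=least_squares(res_st,[.3,0]);print('swivel,tilt',s.x,np.round(s.fun,1))
for nm,uvT,uvS in [('bar end a',(160,304),None)]: pass
m=[atz(T,*tp(*q),.014) for q in [(504,166),(697,146),(737,406),(540,430)]]
tm=np.mean(m,0);print('tray',tm,[np.linalg.norm(m[i]-m[i-1]).round(3) for i in range(4)])
print('tray scene',np.mean([atz(S,*q,.014) for q in [(256,236),(336,268),(306,322),(222,280)]],0))
X2,r=tri((T,*tp(614,286)),(S,280,277.5));print('tray tri',X2,r)
print('bar top', tri((T,*tp(178,307)),(S,*sp(195,158))))
for n,q,z in [('jar',(615,100),.09),('bowl',(93,80),.045),('cutter',(334,163),.025),('shaker',(291,262),.075),('tin',(55,200),.08)]: print(n,atz(T,*tp(*q),z).round(3))
d=B.T@(tm-o);sw=np.arctan2(d[1],d[0]);ti=np.arctan2(.135-.013,np.hypot(d[0],d[1]));print('target swivel tilt',sw,ti)
E
python3 fit.py
```

```text
base [ 0.6644557   0.14123675 -1.83177706  0.03102003] [ 0.7  0.1  0.1  0.9 -0.7  0.3 -1.3 -0.3  0.7  0.3  1.5  0.3  0.2  0.2]
dial pred [0.48088959 0.19026211 0.066     ]
grip tri [0.66060449 0.14157237 0.26540691] [array([-0.4, -0.5]), array([-0.5,  0.2])]
grip in base [ 0.00066946 -0.0038074   0.13040691]
swivel,tilt [ 0.72652681 -0.18640883] [-1.  -0.8  0.4  0.8  0.1  0.1]
tray [ 0.50849693 -0.28858553  0.014     ] [np.float64(0.295), np.float64(0.218), np.float64(0.292), np.float64(0.216)]
tray scene [ 0.50420904 -0.28718609  0.014     ]
tray tri [ 0.50739496 -0.28611009  0.00076766] [array([0.4, 0.4]), array([ 0.7, -0.1])]
bar top (array([0.47966604, 0.18804643, 0.08215422]), [array([-0.6, -0.7]), array([-0.9,  0.2])])
jar [ 0.699 -0.277  0.09 ]
bowl [0.734 0.293 0.045]
cutter [0.644 0.027 0.025]
shaker [0.526 0.068 0.075]
tin [0.592 0.32  0.08 ]
target swivel tilt -0.08709094674011128 0.2607428132391383
```

```bash
cat >> fit.py <<'E'
print('---')
M=rz(s.x[0])@Ro.from_euler('y',s.x[1]).as_matrix();G=o+B@(M@[.02,0,.125]+[0,0,.135]);print('G',G,'blow yaw',p[2]+s.x[0])
R0=Ro.from_rotvec(arm.state()['ee_rot']).as_matrix();y=R0[:,1];print('tool y yaw deg',np.degrees(np.arctan2(y[1],y[0])),'z',R0[:,2])
print('jaw want deg',np.degrees(p[2]+s.x[0])+90)
E
python3 fit.py | sed -n '/---/,$p'
```

```text
---
G [0.66287873 0.14437577 0.26154114] blow yaw -1.1052502459050553
tool y yaw deg -63.93682770173735 z [-0.00102662  0.00185448 -0.99999775]
jaw want deg 26.673825603843937
```

>>> servo_tool(
  rows=[
    [[16, 36, 14, 0, 0, 7, 100], [32, 72, 28, 0, 0, 14, 100], [48, 108, 42, 0, 0, 21, 100], [64, 144, 56, 0, 0, 28, 100], [80, 180, 70, 0, 0, 35, 100]],
  ],
)

```text
time: 0.57
eef_pos: [0.3656, -0.4026, 0.4746]
ee_rot: [-2.701, -1.603, 0.0]
ft_force: [0.9, -0.1, -0.6]
width: 0.0852
```

>>> servo_tool(
  rows=[
    [[16, 38, 10, 0, 0, 7, 100], [32, 76, 20, 0, 0, 14, 100], [48, 114, 30, 0, 0, 21, 100], [64, 152, 40, 0, 0, 28, 100], [80, 190, 50, 0, 0, 35, 100]],
  ],
)

```text
time: 0.98
eef_pos: [0.4439, -0.2159, 0.5238]
ee_rot: [-2.094, -2.342, 0.001]
ft_force: [0.6, -0.2, 0.2]
width: 0.0855
```

>>> servo_tool(
  rows=[
    [[18, 36, 0, 0, 0, 4, 100], [36, 72, 0, 0, 0, 8, 100], [54, 108, 0, 0, 0, 12, 100], [72, 144, 0, 0, 0, 16, 100], [90, 180, 0, 0, 0, 20, 100]],
  ],
)

```text
time: 1.4
eef_pos: [0.534, -0.0362, 0.5235]
ee_rot: [1.659, 2.667, -0.001]
ft_force: [0.8, -0.7, 0.3]
width: 0.0853
```

>>> servo_tool(
  rows=[
    [[26, 32, 0, 0, 0, 0, 100], [52, 64, 0, 0, 0, 0, 100], [78, 96, 0, 0, 0, 0, 100], [84, 124, 0, 0, 0, 0, 100], [84, 124, 0, 0, 0, 0, 100]],
  ],
)

```text
time: 1.82
eef_pos: [0.6178, 0.0946, 0.5224]
ee_rot: [-1.645, -2.67, -0.008]
ft_force: [-2.1, 1.5, 0.6]
width: 0.0852
```

>>> servo_tool(
  rows=[
    [[10, 15, 0, 0, 0, 0, 100], [20, 30, 0, 0, 0, 0, 100], [20, 30, 0, 0, 0, 0, 100]],
  ],
)

```text
time: 2.07
eef_pos: [0.638, 0.1195, 0.5226]
ee_rot: [-1.655, -2.667, -0.003]
ft_force: [-0.5, 1.3, -0.4]
width: 0.0855
```

Run:
```python
from h import *
c=cap('wrist','w1'); s=arm.state();print(s['eef_pos'],s['qpos'],ray(c,320,200))
R0=Ro.from_rotvec(s['ee_rot']).as_matrix();y=R0[:,1];print(np.degrees(np.arctan2(y[1],y[0])))
print('pred G',proj(c,[.6629,.1444,.2615]))
```

```text
[0.63764077 0.11793406 0.52273036] [ 0.20711485  0.37079913 -0.60261469  1.42596594  0.20773946  1.41035474
  0.06145271] (array([0.60432899, 0.18784014, 0.4924644 ]), array([ 0.14348805, -0.27092104, -0.95184714]))
26.26639633332389
pred G [357.48901541 189.25570189]
```

View pics/w1.png

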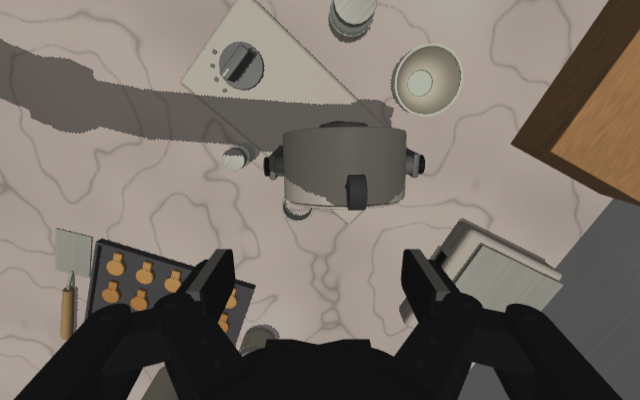

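The grip sits at about (357,192), predicted (357,189), so the fan pose is confirmed. The tray, dial (241,65) and bystanders are all as fitted. Next I go over the grip, descend and pinch.

>>> servo_tool(
  rows=[
    [[13, 13, 0, 0, 0, 0, 100], [25, 26, 0, 0, 0, 0, 100], [25, 26, -35, 0, 0, 0, 100], [25, 26, -70, 0, 0, 0, 100], [25, 26, -95, 0, 0, 0, 100]],
  ],
)

```text
time: 2.53
eef_pos: [0.6621, 0.1405, 0.4258]
ee_rot: [-1.664, -2.663, 0.005]
ft_force: [0.8, -1.1, -1.3]
width: 0.0854
```

>>> servo_tool(
  rows=[
    [[0, 0, -14, 0, 0, 0, 100], [0, 0, -14, 0, 0, 0, 60], [0, 0, -14, 0, 0, 0, 40], [0, 0, -14, 0, 0, 0, 30], [0, 0, -14, 0, 0, 0, 25]],
  ],
)

```text
time: 2.95
eef_pos: [0.6635, 0.1423, 0.4176]
ee_rot: [1.662, 2.662, 0.005]
ft_force: [-0.2, -0.2, 0.5]
width: 0.0388
```

>>> servo_tool(
  rows=[
    [[0, 0, 0, 0, 0, 0, 0], [0, 0, 0, 0, 0, 0, 0], [0, 0, 0, 0, 0, 0, 0], [0, 0, 0, 0, 0, 0, 0], [0, 0, 0, 0, 0, 0, 0]],
  ],
)

```text
time: 3.37
eef_pos: [0.6627, 0.1421, 0.4167]
ee_rot: [1.663, 2.664, -0.0]
ft_force: [-3.3, -0.9, 6.4]
width: 0.0132
```

Run:
```python
from h import *
s=arm.state();print(s)
R0=Ro.from_rotvec(s['ee_rot']).as_matrix();y=R0[:,1];print(np.degrees(np.arctan2(y[1],y[0])),s['eef_pos']+.155*R0[:,2])
```

```text
{'time': 3.3667, 'qpos': array([ 0.15047299,  0.49267168, -0.5829469 ,  1.48572218,  0.27926875,
        1.24614458, -0.01214218]), 'qvel': array([-1.32261332e-04,  1.14630799e-03,  1.47546810e-03, -9.89277158e-05,
        7.44997150e-04, -1.02114572e-03, -4.93087395e-04]), 'effort': array([ -0.4060934 , -41.65656924,  -6.10054404, -23.76554847,
         0.06027783,  -1.09686434,  -0.04309045]), 'eef_pos': array([0.66272149, 0.14210489, 0.41672747]), 'ee_rot': array([ 1.66292516e+00,  2.66415845e+00, -2.04729830e-04]), 'ft_force': array([-3.27799177, -0.94681489,  6.40861832]), 'torque': array([-0.25722738,  0.67836648,  0.07070896]), 'width': 0.013223844854965944}
26.056508570657176 [0.66284776 0.14200225 0.26172755]
```

>>> servo_tool(
  rows=[
    [[0, 0, 0, 0, 0, -4, 0], [0, 0, 0, 0, 0, -8, 0], [1, 1, 0, 0, 0, -13, 0], [1, 1, 0, 0, 0, -18, 0], [1, 1, 0, 0, 0, -23, 0]],
  ],
)

```text
time: 3.78
eef_pos: [0.6634, 0.1427, 0.4167]
ee_rot: [2.165, 2.275, -0.003]
ft_force: [-3.9, -1.9, 6.5]
width: 0.0128
```

>>> servo_tool(
  rows=[
    [[0, 0, 0, 0, 0, -5, 0], [1, 1, 0, 0, 0, -10, 0], [1, 1, 0, 0, 0, -15, 0], [2, 1, 0, 0, 0, -19, 0], [2, 1, 0, 0, 0, -22, 0]],
  ],
)

```text
time: 4.2
eef_pos: [0.6648, 0.1438, 0.4167]
ee_rot: [2.557, 1.823, -0.007]
ft_force: [-6.2, -2.5, 7.4]
width: 0.0129
```

```bash
cat > tilt.py <<'E'
from h import *
s=arm.state();R0=Ro.from_rotvec(s['ee_rot']);p0=s['eef_pos'];m=R0.as_matrix();print(p0,s['qpos'],s['ft_force'],s['torque'],s['width'])
print('yaw',np.degrees(np.arctan2(m[1,1],m[0,1])),'gp',p0+.155*m[:,2])
o=np.array([.6645,.1412,.135]);yaw=-1.919
ax=np.array([-np.sin(yaw),np.cos(yaw),0]) # tilt axis = drum left; nose-down positive about +y
for a in np.linspace(0,.447,6)[1:]:
    Q=Ro.from_rotvec(ax*a); d=Q.apply(p0-o)+o-p0; print(np.round(d*1e3,1),np.round(np.degrees(ax*a),1))
E
python3 tilt.py
```

```text
[0.66479122 0.14375788 0.41670064] [ 0.04527281  0.47065319 -0.43704965  1.4830766   0.20691738  1.23732302
 -0.75109857] [-6.1943037  -2.51083115  7.38290626] [-0.86140606  1.33820439  0.22526106] 0.012899394074712536
yaw -19.047567980279233 gp [0.66433586 0.14322402 0.26170222]
[ -8.6 -23.7  -0.9] [ 4.8 -1.7  0. ]
[-17.1 -47.1  -4. ] [ 9.6 -3.5  0. ]
[-25.5 -70.3  -9.4] [14.4 -5.2  0. ]
[-33.7 -92.8 -16.9] [19.3 -7.   0. ]
[ -41.6 -114.7  -26.6] [24.1 -8.7  0. ]
```

>>> servo_tool(
  rows=[
    [[-4, -12, 0, 2.4, -0.9, 0, 0], [-9, -24, -1, 4.8, -1.7, 0, 0], [-13, -35, -2, 7.2, -2.6, 0, 0], [-17, -47, -4, 9.6, -3.5, 0, 0], [-21, -59, -6.5, 12, -4.3, 0, 0]],
  ],
)

```text
time: 4.62
eef_pos: [0.6443, 0.0861, 0.4106]
ee_rot: [-2.44, -1.745, -0.28]
ft_force: [-4.2, 0.2, 6.5]
width: 0.0133
```

Run:
```python
from h import *
s=arm.state();m=Ro.from_rotvec(s['ee_rot']).as_matrix();print(s['eef_pos'],s['qpos'],s['ft_force'],s['torque'],s['width'],s['eef_pos']+.155*m[:,2],m[:,2])
o=np.array([.6645,.1412,.135]);yaw=-1.919;ax=np.array([-np.sin(yaw),np.cos(yaw),0])
R0=Ro.from_rotvec([2.557,1.823,-.007]);p0=np.array([.6648,.1438,.4167]);f=lambda a:Ro.from_rotvec(ax*a).apply(p0-o)+o
a0=np.radians(12.75)
for a in np.linspace(a0,.447,6)[1:]: print(np.round(1e3*(f(a)-f(a0)),1),np.round(np.degrees(ax*(a-a0)),1))
```

```text
[0.64425307 0.08609602 0.4105816 ] [ 0.24305611  0.40154756 -0.50284169  1.61091815 -0.00222092  1.05347224
 -0.54195574] [-4.22453183  0.19976091  6.49145187] [0.15302541 1.15992785 0.21308411] 0.013264312294708647 [0.65594249 0.1188147  0.25952584] [ 0.0754156   0.21108829 -0.97455334]
[ -4.2 -11.6  -3. ] [ 2.4 -0.9  0. ]
[ -8.3 -23.   -6.5] [ 4.8 -1.8  0. ]
[-12.4 -34.2 -10.5] [ 7.3 -2.6  0. ]
[-16.5 -45.3 -15.1] [ 9.7 -3.5  0. ]
[-20.4 -56.2 -20.2] [12.1 -4.4  0. ]
```

Smooth with low forces, so I continue with the second half and then take a picture.

>>> servo_tool(
  rows=[
    [[-4, -12, -3, 2.4, -0.9, 0, 0], [-8, -23, -6.5, 4.8, -1.8, 0, 0], [-12, -34, -10.5, 7.3, -2.6, 0, 0], [-16.5, -45, -15, 9.7, -3.5, 0, 0], [-20, -56, -20, 12.1, -4.4, 0, 0]],
  ],
)

```text
time: 5.03
eef_pos: [0.6244, 0.0296, 0.3908]
ee_rot: [-2.307, -1.651, -0.534]
ft_force: [-6.2, -0.6, 9.1]
width: 0.0133
```

>>> servo_tool(
  rows=[
    [[0, 0, 0, 0, 0, 0, 0], [0, 0, 0, 0, 0, 0, 0]],
  ],
)

```text
time: 5.2
eef_pos: [0.6242, 0.0283, 0.39]
ee_rot: [-2.31, -1.649, -0.53]
ft_force: [-7.6, -3.7, 8.8]
width: 0.0134
```

Run:
```python
from h import *
s=arm.state();m=Ro.from_rotvec(s['ee_rot']).as_matrix();print(s['eef_pos'],s['qpos'],s['ft_force'],s['torque'],s['width'],s['eef_pos']+.155*m[:,2],m)
c=cap('wrist','w2'); cap('top','top2');cap('scene','scene2')
a=cv2.imread('pics/scene2.png')[145:245,320:450]; a=cv2.resize(a,(520,400),interpolation=cv2.INTER_CUBIC)
b=cv2.imread('pics/top2.png')[130:260,195:305]; b=cv2.resize(b,(338,400),interpolation=cv2.INTER_CUBIC)
cv2.imwrite('pics/v2.png',cv2.resize(np.hstack([a,b]),(800,373)))
```

```text
[0.62422139 0.02828638 0.39002008] [ 0.45981946  0.385154   -0.58304364  1.71839886 -0.25021811  0.92669626
 -0.26651186] [-7.62055261 -3.66046238  8.80497333] [-0.13499188  1.36158537  0.58060484] 0.013359148381354274 [0.64671972 0.09144539 0.25027115] [[ 0.29182799  0.9453929   0.14515054]
 [ 0.85308497 -0.32589588  0.40747749]
 [ 0.43253029  0.00491241 -0.90160602]]
```

View pics/v2.png

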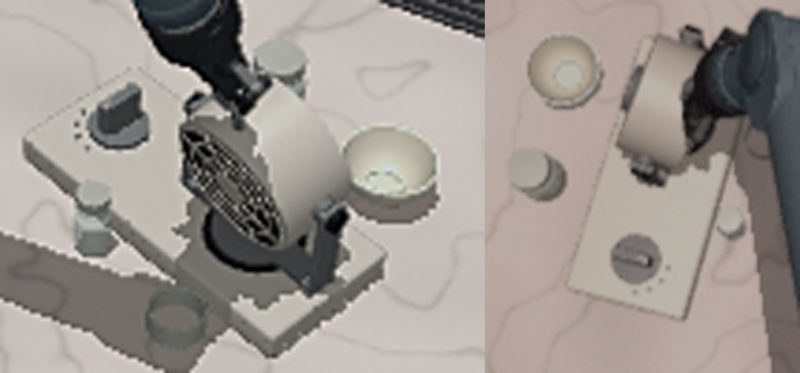

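The drum now points toward the tray, with the grip at the target within about 1 mm. I release, back off and check.

>>> servo_tool(
  rows=[
    [[0, 0, 0, 0, 0, 0, 40], [0, 0, 0, 0, 0, 0, 70], [0, 0, 0, 0, 0, 0, 100], [-1, -4, 9, 0, 0, 0, 100], [-5, -12, 27, 0, 0, 0, 100]],
  ],
)

```text
time: 5.77
eef_pos: [0.619, 0.018, 0.4129]
ee_rot: [-2.307, -1.65, -0.525]
ft_force: [0.3, -0.8, 0.7]
width: 0.0728
```

>>> servo_tool(
  rows=[
    [[-5, -13, 29, 0, 0, 0, 100], [-10, -20, 60, -5, 2, 0, 100], [-5, 0, 80, -10, 4, 0, 100], [-5, 20, 95, -16, 6, 0, 100], [-5, 30, 100, -22, 8, 0, 100]],
  ],
)

```text
time: 6.18
eef_pos: [0.6152, 0.0492, 0.5203]
ee_rot: [-2.543, -1.816, -0.055]
ft_force: [-0.6, 1.5, -0.9]
width: 0.0851
```

>>> servo_tool(
  rows=[
    [[0, 20, 10, -2, 1, 0, 100], [0, 40, 20, -2, 1, 0, 100], [0, 40, 20, -2, 1, 0, 100]],
  ],
)

```text
time: 6.43
eef_pos: [0.6142, 0.0939, 0.5385]
ee_rot: [-2.543, -1.834, -0.006]
ft_force: [0.5, 1.3, 0.5]
width: 0.0855
```

Run:
```python
from h import *
c=cap('wrist','w3'); cap('top','top3');cap('scene','scene3')
s=arm.state();print(s['eef_pos'],s['ft_force'],Ro.from_rotvec(s['ee_rot']).as_matrix()[:,2])
S=load('scene3');T=load('top3')
for t in (-.087,): pass
cv2.imwrite('pics/v3.png',np.vstack([np.hstack([cv2.resize(cv2.imread('pics/scene3.png')[145:240,320:440],(400,316),interpolation=2),cv2.resize(cv2.imread('pics/top3.png')[125:225,205:305],(316,316),interpolation=2)]),np.zeros((4,716,3),np.uint8),np.pad(cv2.resize(cv2.imread('pics/w3.png'),(448,280)),((0,0),(0,268),(0,0)))]))
```

```text
[0.61491502 0.08631302 0.53499694] [ 0.15767239 -0.90193337  0.25832706] [-5.03465319e-03  8.77761956e-04 -9.99986941e-01]
```

View pics/v3.png

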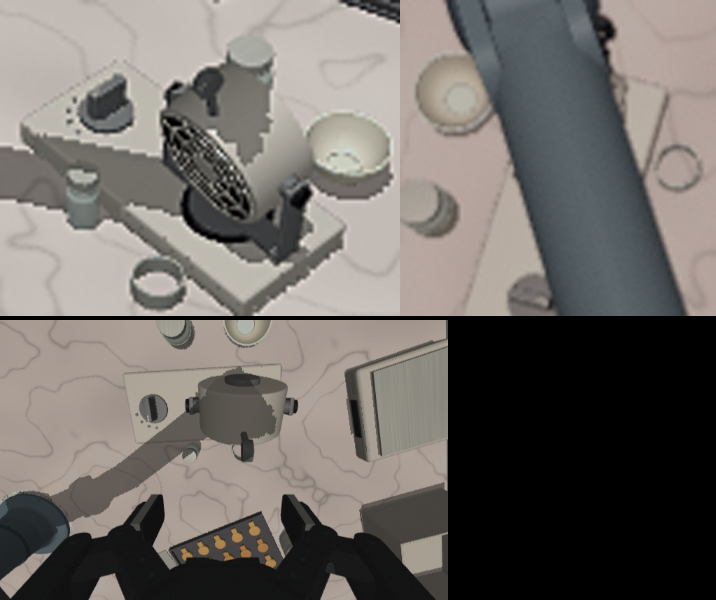

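Run:
```python
from h import *
cv2.imwrite('pics/v4.png',np.hstack([cv2.resize(cv2.imread('pics/w3.png')[70:200,255:435],None,fx=4.4,fy=4.4,interpolation=2)]))
cv2.imwrite('pics/v5.png',cv2.resize(cv2.imread('pics/scene3.png')[155:235,360:430],None,fx=7,fy=7,interpolation=2))
```

```text
(no output)
```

View pics/v4.png

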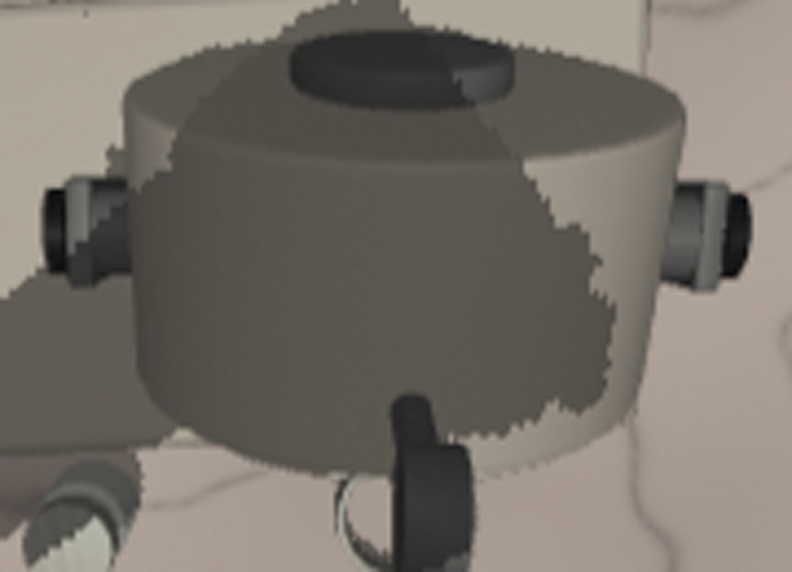

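View pics/v5.png

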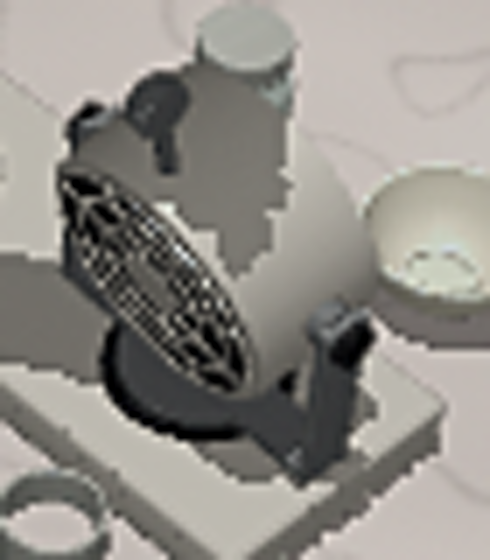

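```bash
cat > chk.py <<'E'
from h import *
from scipy.optimize import least_squares
W=load('w3');S=load('scene3');W1=load('w1')
wp=lambda u,v:((u+.5)/4.4-.5+255,(v+.5)/4.4-.5+70)
sp=lambda u,v:((u+.5)/7-.5+360,(v+.5)/7-.5+155)
tray=np.array([.508,-.288,.013])
for n,(a,b) in {'ends':((44,231),(750,236)),'rings':((78,231),(712,236))}.items():
    A=atz(W,*wp(*a),.135);Bq=atz(W,*wp(*b),.135);d=Bq-A;print(n,A,Bq,'blow yaw',np.degrees(np.arctan2(d[1],d[0]))-90,'len',np.linalg.norm(d),'mid',(A+Bq)/2)
A=atz(W1,266,166,.135);Bq=atz(W1,422,163,.135);d=Bq-A;print('w1 mid',(A+Bq)/2,np.linalg.norm(d),np.degrees(np.arctan2(d[1],d[0]))-90)
L=np.linalg.norm(d)/2
def model(q):
    M=Ro.from_euler('ZY',q[:2]).as_matrix();o=np.array([q[2],q[3],.135]);return o,M
def res(q):
    o,M=model(q);r=[]
    for c,uv,X,w in [(W,wp(44,231),[0,q[4],0],1),(W,wp(750,236),[0,-q[4],0],1),(S,sp(153,283),[.04,0,0],1),(S,sp(158,105),[.02,0,.125],1)]:
        pass
        r+=list((proj(c,o+M@np.array(X))-uv)*w)
    return np.r_[r,(q[2]-.6645)/.002,(q[3]-.1412)/.002]
for sgn in (1,-1):
    f=least_squares(res,[-1.92,.26,.6645,.1412,.08*sgn]);print(sgn,f.x,np.degrees(f.x[0]),f.cost,np.round(f.fun,1))
    if f.x[4]*sgn>0 and f.cost<50:
        q=f.x
o,M=model(q);v=tray-o;print('want yaw',np.degrees(np.arctan2(v[1],v[0])),'tilt',np.arctan2(-v[2],np.hypot(*v[:2])),'miss deg',np.degrees(np.arccos(M[:,0]@v/np.linalg.norm(v))))
E
python3 chk.py
```

```text
ends [0.5691941  0.17212031 0.135     ] [0.76015999 0.10740031 0.135     ] blow yaw -108.72196654983071 len 0.20163494517723402 mid [0.66467704 0.13976031 0.135     ]
rings [0.5784199  0.16906399 0.135     ] [0.7498709  0.11080874 0.135     ] blow yaw -108.76662119750037 len 0.181077659033469 mid [0.6641454  0.13993636 0.135     ]
w1 mid [0.6641211  0.14131136 0.135     ] 0.19578953426561074 -62.46469704795223
1 [-1.89838042  0.24106551  0.66442438  0.14002416 -0.10080618] -108.76918617149974 0.6945429704737515 [-0.3 -0.2 -0.3 -0.1  0.4  0.6  0.5  0.3 -0.  -0.6]
-1 [-1.89838042  0.24106551  0.66442438  0.14002416 -0.10080618] -108.76918620356967 0.6945429704737863 [-0.3 -0.2 -0.3 -0.1  0.4  0.6  0.5  0.3 -0.  -0.6]
want yaw -110.07517965012265 tilt 0.2615790435450275 miss deg 1.726698236969273
```

The fit (residuals under 0.6 px) gives yaw −108.8° against −110.1° wanted, and tilt 0.241 against 0.262, a 1.7° miss. I'll regrip with a vertical tool and correct it.

>>> servo_tool(
  rows=[
    [[15, 3, 0, 0, 0, 0, 100], [34, 7, 0, 0, 0, 0, 100], [34, 7, -30, 0, 0, 0, 100], [34, 7, -60, 0, 0, 0, 100], [34, 7, -70, 0, 0, 0, 100]],
  ],
)

```text
time: 7.0
eef_pos: [0.6482, 0.0905, 0.4588]
ee_rot: [-2.554, -1.816, 0.02]
ft_force: [-1.2, -0.6, -1.5]
width: 0.0849
```

>>> servo_tool(
  rows=[
    [[0, 0, 0, 0, 0, 0, 100], [0, 0, 0, 0, 0, 0, 100]],
  ],
)

```text
time: 7.17
eef_pos: [0.6489, 0.0923, 0.4644]
ee_rot: [-2.555, -1.82, 0.008]
ft_force: [-0.5, -0.2, 0.4]
width: 0.0854
```

>>> servo_tool(
  rows=[
    [[0, 1, -20, 0, 0, 0, 100], [0, 1, -40, 0, 0, 0, 70], [0, 1, -60, 0, 0, 0, 40], [0, 1, -60, 0, 0, 0, 25], [0, 1, -60, 0, 0, 0, 20]],
  ],
)

```text
time: 7.58
eef_pos: [0.6491, 0.0946, 0.4061]
ee_rot: [-2.554, -1.822, 0.005]
ft_force: [0.8, -0.3, 0.3]
width: 0.0388
```

>>> servo_tool(
  rows=[
    [[0, 0, 0, 0, 0, 0, 0], [0, 0, 0, 0, 0, 0, 0], [0, 0, 0, 0, 0, 0, 0], [0, 0, 0, 0, 0, 0, 0]],
  ],
)

```text
time: 7.92
eef_pos: [0.649, 0.0956, 0.4082]
ee_rot: [-2.553, -1.825, 0.002]
ft_force: [-4.2, -1.7, 6.3]
width: 0.0132
```

```bash
cat > st.py <<'E'
from h import *
s=arm.state();m=Ro.from_rotvec(s['ee_rot']).as_matrix();print(s['time'],s['eef_pos'].round(4),s['qpos'].round(2),s['ft_force'].round(1),s['torque'].round(2),s['width'].round(4));print('yaw',np.degrees(np.arctan2(m[1,1],m[0,1])),'gp',(s['eef_pos']+.155*m[:,2]).round(4),m[:,2].round(3))
E
python3 st.py
```

```text
Traceback (most recent call last):
  File "st.py", line 2, in <module>
    s=arm.state();m=Ro.from_rotvec(s['ee_rot']).as_matrix();print(s['time'],s['eef_pos'].round(4),s['qpos'].round(2),s['ft_force'].round(1),s['torque'].round(2),s['width'].round(4));print('yaw',np.degrees(np.arctan2(m[1,1],m[0,1])),'gp',(s['eef_pos']+.155*m[:,2]).round(4),m[:,2].round(3))
                                                                                                                                                                 ^^^^^^^^^^^^^^^^
AttributeError: 'float' object has no attribute 'round'
```

>>> servo_tool(
  rows=[
    [[-2, -3.5, -0.7, 0.8, -0.3, -0.9, 0], [-4.3, -7.1, -1.5, 1.6, -0.6, -1.8, 0], [-4.3, -7.1, -1.5, 1.6, -0.6, -1.8, 0], [-4.3, -7.1, -1.5, 1.6, -0.6, -1.8, 0]],
  ],
)

```text
time: 8.25
eef_pos: [0.6446, 0.0882, 0.4064]
ee_rot: [-2.568, -1.775, -0.037]
ft_force: [-4.9, -0.6, 6.6]
width: 0.0133
```

>>> servo_tool(
  rows=[
    [[0, 0, 0, 0, 0, 0, 0], [0, 0, 0, 0, 0, 0, 20], [0, 0, 0, 0, 0, 0, 60], [0, 0, 0, 0, 0, 0, 100], [0, 0, 0, 0, 0, 0, 100]],
  ],
)

```text
time: 8.67
eef_pos: [0.6447, 0.0879, 0.4034]
ee_rot: [-2.568, -1.773, -0.034]
ft_force: [-0.2, -0.7, 0.1]
width: 0.0527
```

>>> servo_tool(
  rows=[
    [[0, 0, 25, 0, 0, 0, 100], [0, 0, 60, 0, 0, 0, 100], [-10, 0, 100, 0, 0, 0, 100], [-25, 0, 130, 0, 0, 0, 100], [-35, 0, 130, 0, 0, 0, 100]],
  ],
)

```text
time: 9.08
eef_pos: [0.6101, 0.0893, 0.5423]
ee_rot: [-2.572, -1.777, -0.055]
ft_force: [1.2, 0.1, 0.5]
width: 0.0856
```

>>> servo_tool(
  rows=[
    [[0, 0, 0, 0, 0, 0, 100], [0, 0, 0, 0, 0, 0, 100]],
  ],
)

```text
time: 9.25
eef_pos: [0.6092, 0.088, 0.5332]
ee_rot: [-2.568, -1.774, -0.033]
ft_force: [0.6, -0.2, -0.6]
width: 0.0855
```

```bash
sed -i "s/s\['width'\].round(4)/s['width']/" st.py; python3 st.py
python3 - <<'E'
from h import *
c=cap('wrist','w6');cap('scene','scene6');cap('top','top6')
a=cv2.resize(cv2.imread('pics/w6.png')[70:200,255:435],None,fx=4.4,fy=4.4,interpolation=2)
q=proj(c,[.6644,.14,.135]);print(q)
b=cv2.resize(cv2.imread('pics/scene6.png')[155:235,360:430],None,fx=7,fy=7,interpolation=2)
u,v=int(q[0]-90),int(q[1]-45);print(u,v);a=cv2.resize(cv2.imread('pics/w6.png')[v:v+90,u:u+180],None,fx=4.4,fy=4.4,interpolation=2)
# pad to same canvas: w6 top (792x396), scene eye crop below (x5)
e=cv2.resize(cv2.imread('pics/scene6.png')[164:204,362:442],None,fx=5,fy=5,interpolation=2)
z=np.zeros((600,800,3),np.uint8);z[:396,:792]=a;z[400:600,:400]=e;cv2.imwrite('pics/v6.png',z)
E
```

```text
9.25 [0.6092 0.088  0.5332] [ 0.24  0.28 -0.55  1.5   0.12  1.39 -0.67] [ 0.6 -0.2 -0.6] [ 0.03 -0.02  0.01] 0.08548591553262445
yaw -20.731831136823736 gp [0.6102 0.0925 0.3783] [ 0.006  0.029 -1.   ]
[345.43298967 123.07320939]
255 78
```

View pics/v6.png

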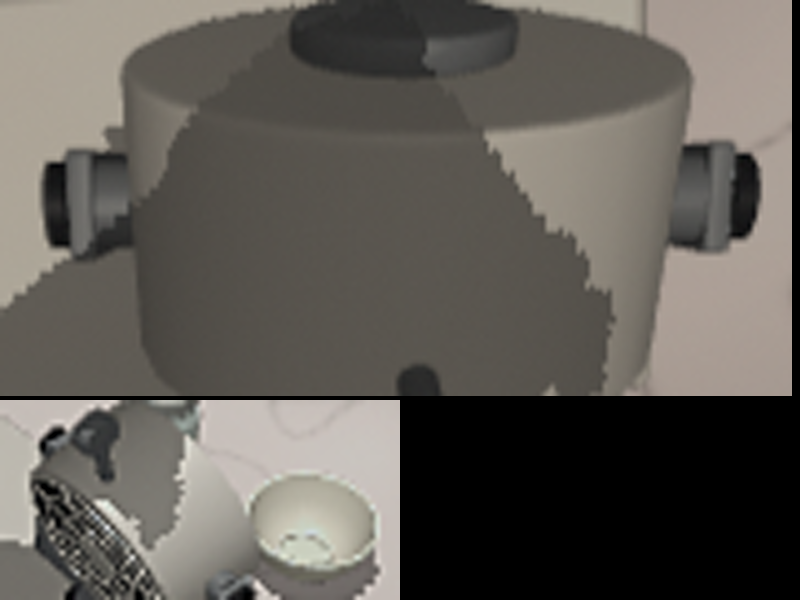

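```bash
cat > chk2.py <<'E'
from h import *
from scipy.optimize import least_squares
import chk
W=load('w6');S=load('scene6');S0=load('scene3')
def shift(u,v,r):
    a=cv2.resize(S0['color'][...,1],None,fx=8,fy=8,interpolation=2);b=cv2.resize(S['color'][...,1],None,fx=8,fy=8,interpolation=2)
    U,V=int((u+.5)*8),int((v+.5)*8);t=a[V-r:V+r,U-r:U+r];w=b[V-r-40:V+r+40,U-r-40:U+r+40]
    m=cv2.matchTemplate(w,t,cv2.TM_CCOEFF_NORMED);_,s,_,l=cv2.minMaxLoc(m);return (np.array(l)-40)/8,s
e0=chk.sp(153,283);g0=chk.sp(158,105)
print(shift(*e0,48),shift(*g0,32))
e=np.array(e0)+shift(*e0,48)[0];g=((96.5)/5-.5+362,(35.5)/5-.5+164);g2=np.array(g0)+shift(*g0,32)[0];print(e,g,g2)
wp=lambda u,v:((u+.5)/4.4-.5+255,(v+.5)/4.4-.5+78)
def res(q):
    o,M=chk.model(q);r=[]
    for c,uv,X in [(W,wp(43,203),[0,q[4],0]),(W,wp(760,195),[0,-q[4],0]),(S,e,[.04,0,0]),(S,g2,[.02,0,.125])]: r+=list(proj(c,o+M@np.array(X))-uv)
    return np.r_[r,(q[2]-.6645)/.002,(q[3]-.1405)/.002]
f=least_squares(res,[-1.92,.26,.6645,.1412,-.1]);q=f.x;print(q,np.round(f.fun,1))
o,M=chk.model(q);v=chk.tray-o;print('yaw',np.degrees(q[0]),'want',np.degrees(np.arctan2(v[1],v[0])),'tilt',q[1],np.arctan2(-v[2],np.hypot(*v[:2])),'miss deg',np.degrees(np.arccos(M[:,0]@v/np.linalg.norm(v))))
E
python3 chk2.py | tail -4
```

```text
(array([0.125, 0.625]), 0.38882461190223694) (array([-1.125,  0.5  ]), 0.9044327735900879)
[381.55357143 195.625     ] (380.8, 170.6) [381.01785714 170.07142857]
[-1.92109529  0.2739312   0.66458193  0.14020956 -0.10129489] [-0.2 -0.  -0.2  0.1  0.2  0.   0.5  0.5  0.  -0.1]
yaw -110.07065227835417 want -110.08577781598986 tilt 0.2739312006966286 0.261453997060374 miss deg 0.7150399072884283
```

Run:
```python
from h import *
a=cv2.resize(cv2.imread('pics/w6.png')[155:225,315:385],None,fx=5.5,fy=5.5,interpolation=2)
b=cv2.resize(cv2.imread('pics/scene6.png')[158:214,360:410],None,fx=8,fy=8,interpolation=2)
z=np.zeros((450,800,3),np.uint8);z[:385,:385]=a;z[:448,395:795]=b;cv2.imwrite('pics/v7.png',z)
```

```text
(no output)
```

View pics/v7.png

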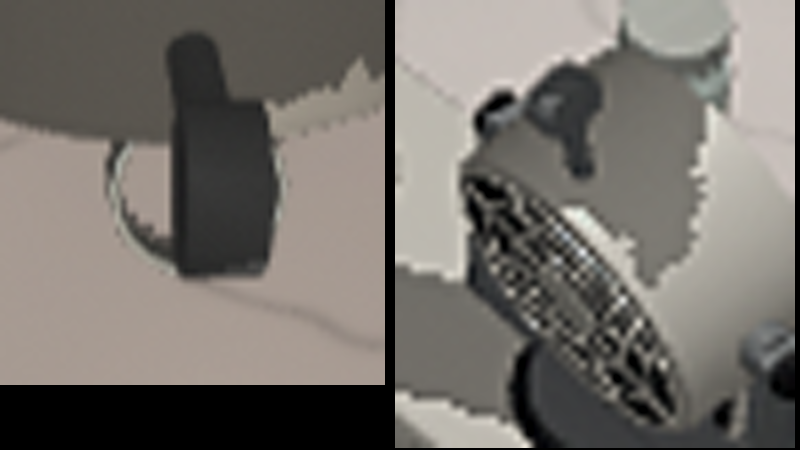

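```bash
cat > chk3.py <<'E'
import chk2; from chk2 import *
q=chk2.q.copy()
def rows(t):
    o,M=chk.model([q[0],t,q[2],q[3]]);a=np.linspace(0,6.28,120)
    P=np.array([proj(W,o+M@np.array([.02+.015*np.cos(x),y,.125+.015*np.sin(x)])) for x in a for y in(-.007,.007)])
    return P[:,1].min(),P[:,1].max(),P[:,0].min(),P[:,0].max()
print('CHK meas',172.8,204.95,315+173.5/5.5-.5,315+276/5.5-.5)
for t in (.23,.245,.26,.275,.29): 
    o,M=chk.model([q[0],t,q[2],q[3]]); print(t,np.round(rows(t),1),'scene eye',proj(S,o+M@[.04,0,0]).round(1),'grip',proj(S,o+M@[.02,0,.125]).round(1))
E
python3 chk3.py | sed -n '/CHK/,$p'
```

```text
CHK meas 172.8 204.95 346.04545454545456 364.6818181818182
0.23 [164.3 198.  346.8 366.7] scene eye [381.7 195.4] grip [382.8 169.4]
0.245 [166.1 199.6 346.7 366.5] scene eye [381.7 195.5] grip [382.3 169.8]
0.26 [167.9 201.2 346.6 366.3] scene eye [381.7 195.6] grip [381.9 170.2]
0.275 [169.6 202.8 346.5 366. ] scene eye [381.8 195.7] grip [381.5 170.6]
0.29 [171.4 204.3 346.4 365.8] scene eye [381.8 195.8] grip [381. 171.]
```

```bash
cat >> chk3.py <<'E'
print('CHK w3: meas top',170.3)
W=load('w3');q=chk.q.copy()
for t in (.23,.245,.26,.275,.29): print(t,np.round(rows(t),1))
W=load('w1');q[0]=np.radians(-62.46);q[2:4]=[.6644,.1405]
for t in (-.22,-.19,-.16): print('w1',t,np.round(rows(t),1))
g=load('w1')['color'][165:220,340:375].astype(int).sum(2);print(np.arange(165,220)[g[:,12:25].mean(1)<150],np.arange(340,375)[g[15:40].mean(0)<150]);
# joint fit w6: knobs, disc rows, scene grip
W=load('w6')
def r2(x):
    global q
    q=np.array([x[0],x[1],x[2],x[3]]);o,M=chk.model(q);a=rows(x[1])
    return np.r_[proj(W,o+M@[0,x[4],0])-wp(43,203),proj(W,o+M@[0,-x[4],0])-wp(760,195),a[0]-172.8,a[1]-204.95,proj(S,o+M@[.02,0,.125])-[380.95,170.3],(x[2]-.6645)/.002,(x[3]-.1408)/.002]
f=least_squares(r2,[-1.92,.27,.6645,.1405,-.1]);print(f.x,np.degrees(f.x[0]),f.fun.round(1))
E
python3 chk3.py | sed -n '/CHK w3/,$p'
```

```text
CHK w3: meas top 170.3
0.23 [166.  198.9 344.6 364. ]
0.245 [167.7 200.5 344.5 363.8]
0.26 [169.4 202.1 344.3 363.5]
0.275 [171.1 203.6 344.2 363.3]
0.29 [172.7 205.  344.1 363.1]
w1 -0.22 [166.7 203.3 346.8 368.5]
w1 -0.19 [171.2 207.7 346.8 368.4]
w1 -0.16 [175.7 212.  346.7 368.3]
[175 176 177 178 179 180 181 182 201 202 203 204 205 206 207 208] [347 348 349 350]
[-1.92123184  0.29882014  0.6646322   0.14021772 -0.10129294] -110.07847581439927 [-0.1 -0.1 -0.1  0.1 -0.5  0.2 -0.1  0.9  0.1 -0.3]
```

Increment matches the command, but the estimates differ (scene 0.274, wrist 0.297). I take about 0.285 now against 0.261 wanted, so I'll regrip and tilt back 1.3°.

>>> servo_tool(
  rows=[
    [[20, 0, 0, 0, 0, 0.6, 100], [35, 0, -30, 0, 0, 0.6, 100], [35, 0, -70, 0, 0, 0.6, 100], [35, 0, -105, 0, 0, 0.6, 100], [35, 0, -129, 0, 0, 0.6, 60]],
  ],
)

```text
time: 9.82
eef_pos: [0.6437, 0.087, 0.3981]
ee_rot: [-2.555, -1.783, -0.022]
ft_force: [-0.3, -0.4, -0.6]
width: 0.0756
```

>>> servo_tool(
  rows=[
    [[0, 0, 0, 0, 0, 0, 40], [0, 0, 0, 0, 0, 0, 20], [0, 0, 1, 0, 0, 0, 0], [0, 0, 2, 0, 0, 0, 0], [0, 0, 2, 0, 0, 0, 0]],
  ],
)

```text
time: 10.23
eef_pos: [0.6451, 0.0886, 0.4098]
ee_rot: [-2.559, -1.787, -0.039]
ft_force: [-5.6, -2.3, 10.7]
width: 0.0129
```

```bash
python3 st.py
```

```text
10.2333 [0.6451 0.0886 0.4098] [ 0.21  0.43 -0.53  1.57  0.2   1.18 -0.7 ] [-5.6 -2.3 10.7] [-0.52  0.64  0.35] 0.012933135376818967
yaw -20.131414827391964 gp [0.6465 0.0933 0.2549] [ 0.009  0.031 -0.999]
```

>>> servo_tool(
  rows=[
    [[1, 3, 1, -0.6, 0.2, 0, 0], [2.1, 5.8, 2.5, -1.2, 0.45, 0, 0], [2.1, 5.8, 3, -1.2, 0.45, 0, 0], [2.1, 5.8, 3, -1.2, 0.45, 0, 0], [2.1, 5.8, 3, -1.2, 0.45, 0, 0]],
  ],
)

```text
time: 10.65
eef_pos: [0.6472, 0.0944, 0.4111]
ee_rot: [-2.569, -1.795, -0.01]
ft_force: [0.0, 0.8, 6.1]
width: 0.0128
```

>>> servo_tool(
  rows=[
    [[0, 0, 0, 0, 0, 0, 20], [0, 0, 0, 0, 0, 0, 60], [0, 0, 0, 0, 0, 0, 100], [0, 0, 0, 0, 0, 0, 100]],
  ],
)

```text
time: 10.98
eef_pos: [0.6464, 0.0932, 0.4084]
ee_rot: [-2.569, -1.792, -0.002]
ft_force: [-0.0, -0.9, 0.5]
width: 0.0526
```

>>> servo_tool(
  rows=[
    [[0, 0, 25, 0, 0, 0, 100], [0, 0, 60, 0, 0, 0, 100], [-10, -2, 100, 0, 0, 0, 100], [-25, -4, 124, 0.6, -0.2, 0, 100], [-37, -6, 124, 1.2, -0.45, -0.6, 100]],
  ],
)

```text
time: 11.4
eef_pos: [0.6101, 0.0888, 0.541]
ee_rot: [-2.571, -1.775, -0.051]
ft_force: [0.1, -0.4, 2.0]
width: 0.0849
```

>>> servo_tool(
  rows=[
    [[0, 0, 0, 0, 0, 0, 100], [0, 0, 0, 0, 0, 0, 100]],
  ],
)

```text
time: 11.57
eef_pos: [0.6093, 0.0874, 0.5332]
ee_rot: [-2.569, -1.773, -0.032]
ft_force: [-0.3, -0.6, 0.3]
width: 0.0855
```

```bash
python3 st.py
cat > chk4.py <<'E'
from h import *
import chk
from scipy.optimize import least_squares
W0=load('w6');S0=load('scene6')
W=cap('wrist','w8');S=cap('scene','scene8')
def shift(A,Bc,u,v,r,s=60):
    a=cv2.resize(A['color'][...,1],None,fx=8,fy=8,interpolation=2);b=cv2.resize(Bc['color'][...,1],None,fx=8,fy=8,interpolation=2)
    U,V=int((u+.5)*8),int((v+.5)*8);t=a[V-r:V+r,U-r:U+r];w=b[V-r-s:V+r+s,U-r-s:U+r+s]
    m=cv2.matchTemplate(w,t,cv2.TM_CCOEFF_NORMED);_,c,_,l=cv2.minMaxLoc(m);return (np.array(l)-s)/8,round(c,2)
wp=lambda u,v:np.array(((u+.5)/4.4-.5+255,(v+.5)/4.4-.5+78))
kl,kr=wp(43,203),wp(760,195);gr=np.array([355.5,188.9]);gs=np.array([380.95,170.3])
sh=[shift(W0,W,*kl,70),shift(W0,W,*kr,70),shift(W0,W,*gr,150),shift(S0,S,*gs,36)];print(sh)
kl=kl+sh[0][0];kr=kr+sh[1][0];gr=gr+sh[2][0];gs=gs+sh[3][0]
def rows(c,o,M):
    a=np.linspace(0,6.28,60);P=np.array([proj(c,o+M@np.array([.02+.015*np.cos(x),y,.125+.015*np.sin(x)])) for x in a for y in(-.007,.007)]);return (P[:,1].min()+P[:,1].max())/2
def r2(x,ws,ww):
    o,M=chk.model(x);return np.r_[proj(W,o+M@[0,x[4],0])-kl,proj(W,o+M@[0,-x[4],0])-kr,ww*(rows(W,o,M)-gr[1]),ws*(proj(S,o+M@[.02,0,.125])-gs),(x[2]-.6645)/.002,(x[3]-.1408)/.002]
for w in ((1,1),(0,1),(1,0)):
    f=least_squares(r2,[-1.92,.27,.6645,.1405,-.1],args=w);x=f.x;o,M=chk.model(x);v=chk.tray-o
    print('R',w,'yaw',np.degrees(x[0]),np.degrees(np.arctan2(v[1],v[0])),'tilt',x[1],np.arctan2(-v[2],np.hypot(*v[:2])),f.fun.round(1))
E
python3 chk4.py | tail -4
```

```text
11.5667 [0.6093 0.0874 0.5332] [ 0.24  0.28 -0.55  1.5   0.12  1.39 -0.67] [-0.3 -0.6  0.3] [-0.    0.02 -0.04] 0.0854897552680616
yaw -20.766459791619887 gp [0.6101 0.0918 0.3783] [ 0.005  0.029 -1.   ]
[(array([-0.125, -0.125]), 1.0), (array([ 0.   , -1.125]), 1.0), (array([ 0.25, -1.5 ]), 0.95), (array([ 0.75 , -0.625]), 0.96)]
R (1, 1) yaw -109.7494136636652 -110.09027771114998 tilt 0.2880379676360047 0.26150419784305623 [-0.1  0.  -0.1  0.1 -0.5 -0.6  1.3  0.  -0.3]
R (0, 1) yaw -109.72493688972088 -110.09976631526172 tilt 0.2938424275702755 0.26143357607854 [-0.1 -0.1 -0.1 -0.1 -0.  -0.   0.   0.1 -0.3]
R (1, 0) yaw -109.75365559391706 -110.08721062956218 tilt 0.2551402331017094 0.26144574992569036 [-0.1 -0.1 -0.1 -0.  -0.   0.4  0.4  0.  -0.3]
```

Run:
```python
from h import *
W=load('w3')
print(atz(W,152/.7,88/.7,.081),proj(W,[.4803,.1893,.081]))
a=atz(W,149/.7,76/.7,.081);b=atz(W,155/.7,100/.7,.081);d=b-a;print('bar yaw',np.degrees(np.arctan2(d[1],d[0])),np.linalg.norm(d))
```

```text
[0.49215808 0.18983052 0.081     ] [209.79901578 128.71848585]
bar yaw -99.54368421423614 0.048738113051776374
```

>>> servo_tool(
  rows=[
    [[-20, 10, 0, -0.5, 0.2, 7, 100], [-40, 20, 0, -1, 0.4, 14, 100], [-60, 40, 0, -1.6, 0.6, 21, 100], [-80, 60, 0, -1.6, 0.6, 28, 100], [-100, 80, 0, -1.6, 0.6, 35, 100]],
  ],
)

```text
time: 12.08
eef_pos: [0.5093, 0.1681, 0.5316]
ee_rot: [-1.914, -2.475, 0.019]
ft_force: [0.6, 1.2, 0.3]
width: 0.0857
```

>>> servo_tool(
  rows=[
    [[-15, 10, 0, 0, 0, 7, 100], [-29, 22, 0, 0, 0, 14, 100], [-29, 22, 0, 0, 0, 21, 100], [-29, 22, 0, 0, 0, 28, 100], [-29, 22, 0, 0, 0, 35, 100]],
  ],
)

```text
time: 12.5
eef_pos: [0.4807, 0.19, 0.532]
ee_rot: [-1.08, -2.941, 0.022]
ft_force: [0.3, -0.5, -1.3]
width: 0.0852
```

>>> servo_tool(
  rows=[
    [[0, 0, 0, 0, 0, 7, 100], [0, 0, 0, 0, 0, 14, 100], [0, 0, 0, 0, 0, 21, 100], [0, 0, 0, 0, 0, 28, 100], [0, 0, 0, 0, 0, 35, 100]],
  ],
)

```text
time: 12.92
eef_pos: [0.4812, 0.1895, 0.5318]
ee_rot: [-0.148, -3.132, 0.022]
ft_force: [0.2, 0.5, 0.7]
width: 0.0854
```

>>> servo_tool(
  rows=[
    [[0, 0, 0, 0, 0, 7, 100], [0, 0, 0, 0, 0, 14, 100], [0, 0, 0, 0, 0, 21, 100], [0, 0, 0, 0, 0, 28, 100], [0, 0, 0, 0, 0, 35, 100]],
  ],
)

```text
time: 13.33
eef_pos: [0.4811, 0.1895, 0.5319]
ee_rot: [0.802, -3.036, 0.021]
ft_force: [0.1, -0.6, -1.4]
width: 0.0856
```

>>> servo_tool(
  rows=[
    [[0, 0, -20, 0, 0, 7, 100], [0, 0, -40, 0, 0, 14, 100], [0, 0, -60, 0, 0, 21, 100], [0, 0, -80, 0, 0, 28, 100], [0, 0, -100, 0, 0, 35, 100]],
  ],
)

```text
time: 13.75
eef_pos: [0.4807, 0.1895, 0.4311]
ee_rot: [-1.677, 2.652, -0.018]
ft_force: [-0.1, -0.4, -0.7]
width: 0.0854
```

>>> servo_tool(
  rows=[
    [[0, 0, -10, 0, 0, 5, 100], [0, 0, -20, 0, 0, 10.6, 100], [0, 0, -20, 0, 0, 10.6, 100], [0, 0, -20, 0, 0, 10.6, 100]],
  ],
)

```text
time: 14.08
eef_pos: [0.4806, 0.1894, 0.412]
ee_rot: [-1.904, 2.494, -0.015]
ft_force: [0.7, -0.3, -0.5]
width: 0.0855
```

```bash
python3 st.py
python3 - <<'E'
from h import *
c=cap('wrist','w9');print(proj(c,[.4803,.1893,.081]),ray(c,320,200))
E
```

```text
14.0833 [0.4806 0.1894 0.412 ] [ 0.34  0.22 -0.89  1.88  0.2   1.13  2.26] [ 0.7 -0.3 -0.5] [ 0.04 -0.04 -0.05] 0.08547929376430104
yaw 164.71333790675905 gp [0.4821 0.1886 0.257 ] [ 0.009 -0.005 -1.   ]
[321.2646493  182.52311879] (array([0.46103748, 0.11472436, 0.38177772]), array([ 0.08139002,  0.29530653, -0.95192947]))
```

Run:
```python
from h import *
cv2.imwrite('pics/v9.png',cv2.resize(cv2.imread('pics/w9.png')[100:260,220:430],None,fx=3.5,fy=3.5,interpolation=2))
```

```text
(no output)
```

View pics/v9.png

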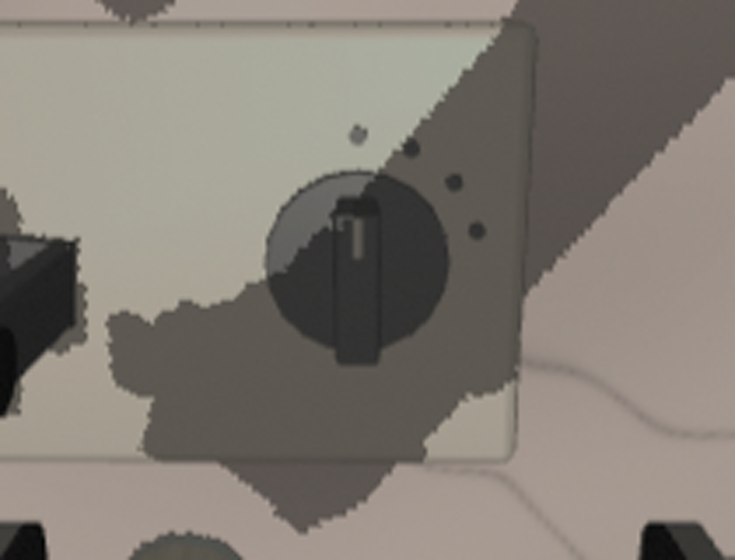

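The bar is centred at px (321.6,181.9) against (321.3,182.5) predicted, and the jaws are aligned across it. I descend and grip.

>>> servo_tool(
  rows=[
    [[0, 0, -35, 0.3, 0.5, 0, 100], [0, 0, -70, 0.3, 0.5, 0, 100], [0, 0, -105, 0.3, 0.5, 0, 100], [0, 0, -135, 0.3, 0.5, 0, 100], [0, 0, -155, 0.3, 0.5, 0, 100]],
  ],
)

```text
time: 14.55
eef_pos: [0.4803, 0.1892, 0.2562]
ee_rot: [-1.906, 2.497, -0.003]
ft_force: [0.3, 0.2, 0.2]
width: 0.0851
```

>>> servo_tool(
  rows=[
    [[0, 0, -12, 0, 0, 0, 80], [0, 0, -25, 0, 0, 0, 60], [0, 0, -31, 0, 0, 0, 40], [0, 0, -31, 0, 0, 0, 30], [0, 0, -31, 0, 0, 0, 25]],
  ],
)

```text
time: 14.97
eef_pos: [0.4813, 0.1902, 0.2284]
ee_rot: [-1.906, 2.491, -0.005]
ft_force: [0.9, -0.6, -0.4]
width: 0.0257
```

```bash
python3 st.py
```

```text
14.9667 [0.4813 0.1902 0.2284] [ 0.19  0.49 -0.75  2.01  0.47  0.81  2.04] [ 0.9 -0.6 -0.4] [0.05 0.04 0.04] 0.025660800692967563
yaw 164.82790914363122 gp [0.4822 0.1902 0.0734] [ 0.006  0.    -1.   ]
```

>>> servo_tool(
  rows=[
    [[0, 0, -1, 0, 0, 0, 0], [0, 0, -1, 0, 0, 0, 0], [0, 0, -1, 0, 0, 0, 0], [0, 0, -1, 0, 0, 0, 0], [0, 0, -1, 0, 0, 0, 0]],
  ],
)

```text
time: 15.38
eef_pos: [0.4797, 0.1911, 0.2283]
ee_rot: [-1.908, 2.493, -0.003]
ft_force: [-5.0, -0.8, 7.7]
width: 0.013
```

```bash
python3 st.py
```

```text
15.3833 [0.4797 0.1911 0.2283] [ 0.19  0.49 -0.75  2.02  0.46  0.81  2.04] [-5.  -0.8  7.7] [ 0.12  1.17 -0.06] 0.01303006909721966
yaw 164.85750233783745 gp [0.4803 0.1911 0.0733] [ 0.003 -0.    -1.   ]
```

>>> servo_tool(
  rows=[
    [[0, 0, 0, 0, 0, -4, 0], [0, 0, 0, 0, 0, -9, 0], [0, 0, 0, 0, 0, -14, 0], [0, 0, 0, 0, 0, -20, 0], [0, 0, 0, 0, 0, -26, 0]],
  ],
)

```text
time: 15.8
eef_pos: [0.4798, 0.1913, 0.2283]
ee_rot: [-1.293, 2.86, -0.004]
ft_force: [-5.1, 0.3, 6.3]
width: 0.013
```

>>> servo_tool(
  rows=[
    [[0, 0, 0, 0, 0, -6, 0], [0, 0, 0, 0, 0, -12, 0], [0, 0, 0, 0, 0, -18, 0], [0, 0, 0, 0, 0, -24, 0], [0, 0, 0, 0, 0, -30, 0]],
  ],
)

```text
time: 16.22
eef_pos: [0.4799, 0.1914, 0.2284]
ee_rot: [-0.51, 3.098, -0.005]
ft_force: [-5.3, -0.2, 4.5]
width: 0.0129
```

```bash
python3 st.py
```

```text
16.2167 [0.4799 0.1914 0.2284] [ 0.01  0.43 -0.55  2.02  0.32  0.77  1.17] [-5.3 -0.2  4.5] [0.19 0.84 0.36] 0.01288895406220477
yaw 108.68827014851497 gp [0.4803 0.1909 0.0734] [ 0.003 -0.003 -1.   ]
```

>>> servo_tool(
  rows=[
    [[0, 0, 0, 0, 0, -5, 0], [0, 0, 0, 0, 0, -10, 0], [0, 0, 0, 0, 0, -15, 0], [0, 0, 0, 0, 0, -20, 0], [0, 0, 0, 0, 0, -21, 0]],
  ],
)

```text
time: 16.63
eef_pos: [0.4801, 0.1914, 0.2283]
ee_rot: [0.059, 3.139, -0.005]
ft_force: [-4.5, 1.2, 6.9]
width: 0.013
```

>>> servo_tool(
  rows=[
    [[0, 0, 0, 0, 0, 0, 0], [0, 0, 0, 0, 0, 0, 0]],
  ],
)

```text
time: 16.8
eef_pos: [0.4801, 0.1914, 0.2283]
ee_rot: [0.054, 3.14, -0.005]
ft_force: [-5.4, 1.0, 7.4]
width: 0.0129
```

```bash
python3 st.py
python3 - <<'E'
from h import *
T=cap('top','top10');S=cap('scene','scene10')
a=cv2.resize(T['color'],None,fx=8,fy=8,interpolation=2)[...,1]
for nm,A in (('scene8',S),):
    B=load(nm);d=np.abs(A['color'].astype(int)-B['color']).sum(2)
    for n,(u,v,r) in {'grille':(381,195,10),'grip':(381,170,6),'bowl':(418,189,8),'knobR':(408,205,5),'shaker':(345,203,6),'cutter':(367,229,6)}.items(): print(n,d[v-r:v+r,u-r:u+r].mean().round(1))
def dk(c,X): return np.round(proj(c,X),1)
W=cap('wrist','w10');print(dk(W,[.4803,.1895,.081]))
s=S['color'][165:185,335:362].astype(int).sum(2)
E
```

```text
16.8 [0.4801 0.1914 0.2283] [-0.05  0.42 -0.47  2.02  0.28  0.76  0.85] [-5.4  1.   7.4] [0.22 0.94 0.22] 0.012945973611294376
yaw 88.04669826204497 gp [0.4803 0.1909 0.0733] [ 0.001 -0.003 -1.   ]
grille 20.8
grip 85.9
bowl 2.5
knobR 2.9
shaker 74.2
cutter 2.4
[315.7 278.1]
```

Run:
```python
from h import *
A=load('scene8');B=load('scene10')
def shift(u,v,r,s=24):
    a,b=[cv2.resize(c['color'][...,1],None,fx=8,fy=8,interpolation=2) for c in (A,B)];U,V=u*8,v*8
    m=cv2.matchTemplate(b[V-r-s:V+r+s,U-r-s:U+r+s],a[V-r:V+r,U-r:U+r],cv2.TM_CCOEFF_NORMED);_,c,_,l=cv2.minMaxLoc(m);return (np.array(l)-s)/8,round(c,2)
for n,p in {'grille':(382,196,80),'grille low':(388,203,50),'knob':(408,205,50),'shaker':(345,203,50),'grip':(381,170,40)}.items(): print(n,shift(*p))
```

```text
grille (array([0., 0.]), 0.93)
grille low (array([0., 0.]), 1.0)
knob (array([0., 0.]), 1.0)
shaker (array([ 0.125, -0.125]), 0.56)
grip (array([-0.125, -0.25 ]), 0.85)
```

```bash
python3 -c "
from workcell import arm
print(arm.finish_job())"
```

```text
the job is handed in; nothing more can be done
None
```

I aimed the fan at the tray, then turned the boost dial clockwise to its third position. I handed in at about 17 s with the gripper still holding the dial there; no verdict came back.

- **Fan aim:** I swivelled and tilted the drum by its top grip and corrected it twice. The last fit puts the swivel about 0.3° from the bearing to the tray's middle.
- **Tilt is less certain:** the wanted tilt is 0.261 rad. The scene camera read 0.255, and the wrist camera read 0.28 to 0.29. The two views disagreed by a similar amount before the last correction. I expect the drum to be about 0.5° off, and at worst just under 2° too far nose-down.
- **Dial:** the tool turned 76.8° (1.34 rad) with the bar gripped, against 1.32 for the third click. The wrist reads 0.22 N m, the stated holding torque there. The dial's angle was judged from the tool and was not seen in a picture, as I had used all 12 views.
- **Fan after the dial turn:** it had not moved; matching the scene pictures showed no shift of the grille or the tilt-axis knob.
- **Other things on the counter:** the bowl and cutter did not move. The shaker check was unclear (match score only 0.56), probably because of the arm or its shadow; the rest were not re-checked at the end. Wrist force readings stayed under about 13 N.

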